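# Seat a blank in the milling fixture and throw the toggle clamp

### The job

Get the aluminium blank ready for milling: with the fingertips push it along its channel until its front end is fully home against the end stop, then push the handle of the toggle clamp over past centre so that it snaps down and its rubber pad clamps the blank. Only push: keep the blank flat in the channel and never lift it, and leave the cutter holder, the steel block, the oil bottle and the screwdriver where they stand.

Things in the scene. Friction and masses are not known exactly. Their poses are not given: they have to be found in the camera images.
- fixture: fixed steel tooling plate on the bench, 200 (x) by 300 (y) by 20 mm thick; origin at the centre of its underside, z up. On it a channel runs along plate y, centre line at x = +35 mm, 64 mm wide between two dark rails (10 mm wide, 8 mm high above the plate, y = -90 to +100 mm), open at the -y end, closed by the end stop at +y. The toggle clamp stands on the -x side of the channel.
- stop (a point): foot of the end stop's face, at the channel's centre line, on the plate's upper surface: plate x = +35, y = +100, z = 20 mm. The stop is a dark bar 84 mm long (x), 16 mm thick and 14 mm high above the plate; the blank comes to rest against its -y face.
- blank_mid (a point): centre of the blank: a loose aluminium bar 60 (x) by 140 (y) by 20 mm high, lying on the plate in the channel, its top 40 mm above the bench. It starts 20 to 60 mm short of the stop; home, its centre is at plate x = +35, y = +30, z = 30 mm. Push its 60 mm wide rear (-y) end face toward plate +y. 0.3 to 0.6 kg; 2 to 7 N slide it.
- pin (a point): centre of the clamp's hinge pin, which runs along plate y: plate x = -50, y = +45, z = 68 mm. The fixed bracket around it is 56 (x) by 44 (y) mm at its foot, with two cheeks 26 mm wide (x) reaching z = 77 mm.
- clamp (a joint): lever angle, rad: 0 = open (handle leaning 26 degrees to plate -x, clamp arm raised), growing as the handle goes to plate +x. A spring drives it from centre (0.45, handle upright) to either end: past it, it snaps over by itself and rests at about 0.9, handle 26 degrees to +x, pad on the blank (1.0 if nothing is under it). About 7 N sideways on the handle 50 mm above the pin starts it.
- grip (a point): middle of the clamp's handle grip, on the handle's axis, 63 mm from the hinge pin. The grip is a black round-ended bar 22 mm in diameter reaching from 31 to 95 mm from the pin; the steel rod below it is 12 mm in diameter. The point moves with the lever.
- pad: round black rubber pad, 18 mm in diameter, on the spindle at the free end of the clamp arm, 85 mm from the pin toward the channel; origin at the centre of its lower face. When clamped it presses on the blank's top at the channel's centre line, y = +45 mm of the plate.
- holder: small steel cutter holder standing on its wide end, 48 mm in diameter and 66 mm high: bystander, only to be left where it is; its origin is the centre of its underside
- gauge: dark steel set-up block 30 by 50 by 60 mm high: bystander, only to be left where it is; its origin is the centre of its underside
- oil: white oil bottle 52 mm in diameter and 130 mm high: bystander, only to be left where it is; its origin is the centre of its underside
- driver: screwdriver 180 mm long lying on the bench along its own x axis: bystander, only to be left where it is; its origin is the point under its middle
Things that resemble listed ones, but are neither listed nor needed, are in the scene too. There is more than one size of the part that bears blank_mid; the job needs the middle-sized.

How it is judged:
On the way, in this order (a step that is already met when the one before it is completed fails the run):
1. the blank is home against the end stop (within 4 mm) while the clamp is still open (y of blank_mid in the frame of fixture above 0.026 m and value of joint clamp below 0.2 rad), for 0.2 s.
2. the clamp has snapped over and its pad presses on the blank (value of joint clamp above 0.8 rad and contact force between pad and blank above 1.5 N), for 0.2 s.
At the end, for the whole second after the job is handed in: The blank lies flat in the channel, within 4 mm of the end stop, at rest; the clamp lever is over (joint above 0.8 rad) and its pad presses on the blank with more than 1.5 N (all of step 2 and y of blank_mid in the frame of fixture above 0.026 m and z of blank_mid in the frame of fixture below 0.034 m and linear speed of blank below 0.02 m/s); the robot touches nothing.
It fails at once if the blank is lifted more than 10 mm off the plate (z of blank_mid in the frame of fixture above 0.04 m).
It fails at once if the blank is tipped on edge (angle between blank_mid's own z axis and vertical above 0.2 rad).
It fails at once if a bystander is moved more than 20 mm (distance of any of holder, gauge, oil, driver from where it was at the start of the episode above 0.02 m).
It also fails if it takes over 51 s, if anything falls off the work surface, if the arm or the gripper's body presses on something with over 40 N, if the wrist force passes 120 N, or if a joint passes its speed limit or range.

### The arm

A 6-joint arm with a two-finger parallel gripper is mounted at the origin on the work surface. World frame = base frame: x ahead of the robot, y to its left, z up, the work surface at z = 0. Lengths are in m, angles in rad, forces in N, time in s.
With the tool pointing down it reaches from about 0.225 to 0.875 m from the base axis. Payload 3.4 kg.
Tool frame: the origin (TCP) lies at the very end of the fingers, on their centre line; the grasp point (between the pads) lies 19 mm behind it; z points along the fingers, y is the direction in which the jaws open and shut (so a half turn about z gives the same grasp; the last joint's range is limited). The gripper opens to 85 mm and grips with 20 to 120 N. Pads are 22 mm wide; open, the fingers measure 114 mm over their backs; the gripper's body (76 mm by 85 mm) begins 54 mm behind the grasp point. The pads swing forward as they close: fully open they stand 13 mm farther back than shut.
Start: joints at [-1.45, 0.276, 1.505, -0, 1.361, -0.121], TCP at [0.138, -0.558, 0.231] pointing down, gripper open.
Joint ranges: [-2.89, 2.89], [-0.75, 2.08], [0.22, 2.7], [-1.18, 4.32], [0.11, 2.71], [-2.7, 2.7]. Speed limits (rad/s): [2.57, 2.57, 3.14, 3.14, 3.14, 3.14].

### API

Orientations are given as a unit quaternion [w, x, y, z].
In Python, from rig import manip gives the robot as it stands. The module is installed in compiled form; this text tells all that it offers.
- The arm moves only by the tool carry_out, never from a script. Its argument "moves" is one flat list of numbers, 5 for each row, row after row: the opening in per cent of the stroke, from 0 (shut) to 100 (fully open), then the shift along the world's x, y, z in cm, then the turn about the world's z in rad. A call has exactly 10 rows; each row shifts and turns the commanded pose from where the row before left it; what a row does not reach is not made up. A row lasts 1/10 s, in which the tool goes at most 50 mm and 8.59 degrees, less where a joint would pass 70% of its speed; a pose out of reach is approached as far as the arm can. A call is refused whole if a number of a shift passes 5 or a number of a turn 0.15, either way. A call with a gripper value outside its range is refused whole. The fingers move at their own pace and stop on an object; "squeeze" is the grip in N (left out, the last holds). Time passes only in rows, so rows that do not move let the fingers close, or fill a call up. It gives the time, the measured TCP pose, the force and the opening at its end, in the units of the state.
- manip.get_state(): the state, without advancing time (a new reading comes with each control period).
- manip.get_image(name): name is "side" or "top"; returns the picture (480x640x3 uint8, red, green, blue); there is no depth.
- manip.camera_info(name): a dict with "fov_y" (degrees; the focal length in pixels is half the picture's height over the tangent of half this angle, whatever the lens; pixels are square), "cx", "cy" (the principal point, pixels), "dist" ([k1, k2, p1, p2, k3] as OpenCV has them; the pictures are not rectified), "rvec" (rotation vector, rad) and "tvec" (3), from world to camera coordinates, as OpenCV has them. Camera axes: x right, y down, z forward; pixel columns grow to the right and rows downward; lengths in m; the calibration is good to about 2 mm. A picture is of the moment at which its call begins. camera_info takes no time and is no camera call.
- manip.sign_off(): hands the job in, once; it reports no verdict.
The state is a dict: "clock": time; "qpos": joint angles; "qd": joint speeds; "effort": joint torques, N m; "position": TCP position; "ee_rot": TCP orientation; "contact_force": force on the tool from outside, world axes, zero at the start; "moment": the same for the moment, N m; "width": finger opening in m.
Only numpy, scipy, OpenCV 4.12 (cv2) and the standard library are available. Lean on these libraries where they do the work, as an engineer would, in place of code of your own. Each camera call takes 0.05 s, during which the arm holds its last target. There are 200 camera calls.

## Working session

There is one attempt and no reset: what is moved stays moved. The work goes in short steps, Python scripts to look and compute and a tool call to move; the robot and the scene stay as the last step left them, time stands still between calls to the robot, and variables do not carry over. Pictures are saved under pics/ and viewed, about 8 in all and at most 12, crops included, and the job is handed in when it is done.

Besides the shell and the picture viewer there is one more tool, called by a JSON object that holds its "api" and its "payload". carry_out: Moves the arm, as the interface text tells. Its arguments: {"type":"object","properties":{"moves":{"type":"array","items":{"type":"number"}},"squeeze":{"type":"number"}},"required":["moves"]}

```bash
mkdir -p pics; cat > h.py <<'E'
import numpy as np, cv2
from rig import manip
def cam(n):
    c=manip.camera_info(n); f=240/np.tan(np.radians(c["fov_y"])/2)
    K=np.array([[f,0,c["cx"]],[0,f,c["cy"]],[0,0,1.]]); return K,np.array(c["dist"],float),np.array(c["rvec"],float),np.array(c["tvec"],float)
def ray(n,uv,z):
    K,d,r,t=cam(n); p=cv2.undistortPoints(np.array(uv,float).reshape(-1,1,2),K,d).reshape(-1,2)
    R=cv2.Rodrigues(r)[0]; C=-R.T@t; D=np.c_[p,np.ones(len(p))]@R
    z=np.broadcast_to(z,len(p)); return C+D*((z-C[2])/D[:,2])[:,None]
def proj(n,P):
    K,d,r,t=cam(n); return cv2.projectPoints(np.array(P,float).reshape(-1,1,3),r,t,K,d)[0].reshape(-1,2)
def snap(n,name):
    im=manip.get_image(n); cv2.imwrite(f"pics/{name}.png",im[:,:,::-1]); return im
E
python3 - <<'E'
from h import *
for n in("side","top"):
    snap(n,n+"0"); K,d,r,t=cam(n); R=cv2.Rodrigues(r)[0]; print(n,K[0,0],d,-R.T@t,R[2])
print(manip.get_state())
E
```

```text
side 442.2606882003393 [-0.06892227  0.          0.          0.          0.        ] [0.1441472  0.65421665 0.63489399] [ 0.46587504 -0.66955927 -0.57849012]
top 473.7749490337478 [0.01858193 0.         0.         0.         0.        ] [0.38857806 0.0378453  0.98058556] [ 0.2207935  -0.02409997 -0.97502278]
{'clock': 0.1, 'qpos': array([-1.44997508e+00,  2.76547059e-01,  1.50602134e+00,  1.55836946e-05,
        1.36066382e+00, -1.21027165e-01]), 'qd': array([ 0.00158459, -0.00016333, -0.00172178,  0.00100726, -0.0005287 ,
        0.00140094]), 'effort': array([ 1.18275115e-03, -4.17699730e+01, -2.46404743e+01, -2.31650183e-04,
        5.81031956e-03,  3.18973093e-06]), 'position': array([ 0.13764002, -0.55780684,  0.23051156]), 'ee_rot': array([-8.19781900e-04,  9.92697436e-01,  1.20628055e-01,  7.70352212e-06]), 'contact_force': array([-0.44863843,  0.19823123, -0.35780812]), 'moment': array([0.01402569, 0.03939256, 0.00620408]), 'width': 0.08546368505195646}
```

View pics/top0.png

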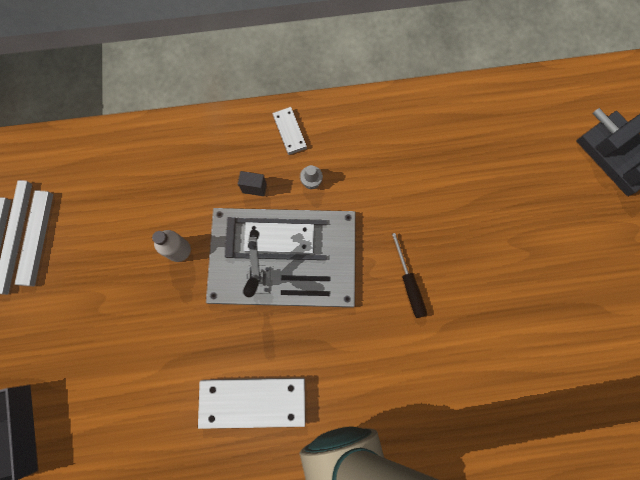

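View pics/side0.png

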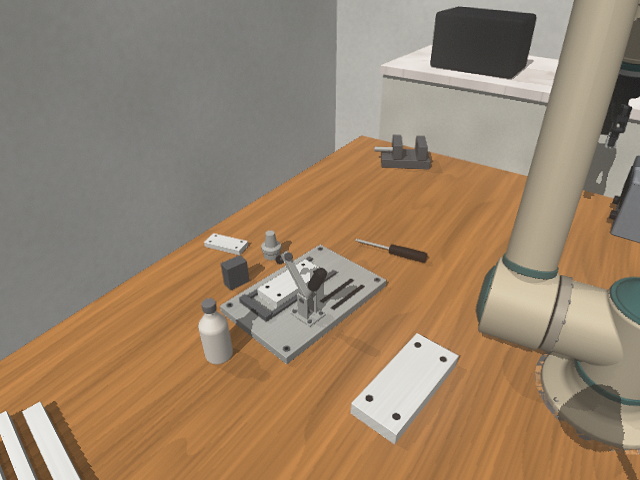

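The top view shows the plate at about (207–355, 208–306). The channel's stop is on the left (world +y), the blank spans about (243–313, 222–253), and the handle leans toward the robot. Next I'll enlarge that area.

```bash
python3 - <<'E'
import cv2
im=cv2.imread("pics/top0.png")[195:315,200:360]
cv2.imwrite("pics/crop0.png",cv2.resize(im,None,fx=5,fy=5,interpolation=cv2.INTER_CUBIC))
E
```

```text
(no output)
```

View pics/crop0.png

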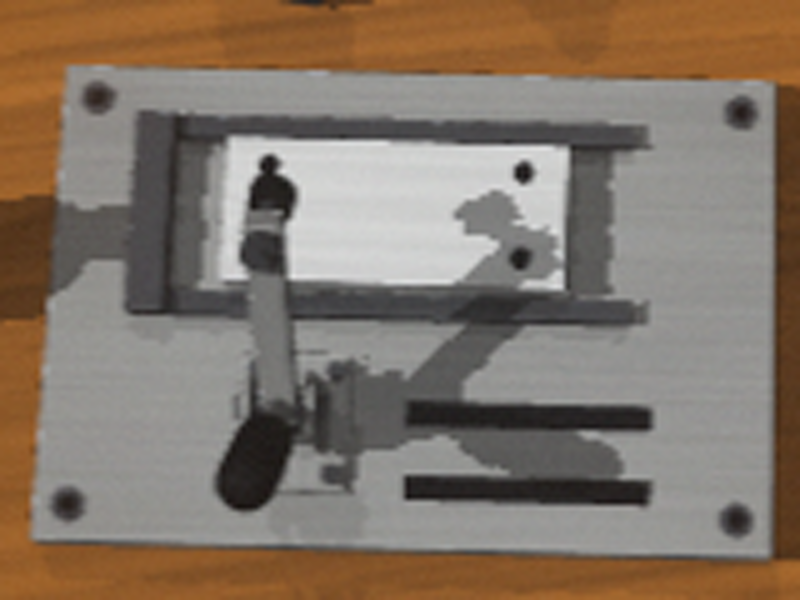

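```bash
cat >> h.py <<'E'
def fit(pl,W):
    pl=np.array(pl,float);W=np.array(W)[:,:2];a=pl-pl.mean(0);b=W-W.mean(0)
    th=np.arctan2((a[:,0]*b[:,1]-a[:,1]*b[:,0]).sum(),(a*b).sum());c,s=np.cos(th),np.sin(th);R=np.array([[c,-s],[s,c]])
    t=W.mean(0)-R@pl.mean(0); return th,R,t,W-(pl@R.T+t)
E
python3 - <<'E'
from h import *
px=lambda c:np.array(c)/5+[199.6,194.6]
W=ray("top",px([(67,66),(775,82),(772,555),(33,540)]),.02)
th,R,t,res=fit([(.1,.15),(.1,-.15),(-.1,-.15),(-.1,.15)],W);print(th,t,res*1000)
B=ray("top",px([(228,136),(570,147),(566,291),(220,283)]),.04)[:,:2]
print((B-t)@R*1000)
for n,p in dict(stop=(.035,.1),home=(.035,.03),pin=(-.05,.045),rear_in=(.035,-.09)).items(): print(n,R@p+t)
pinP=R@[-.05,.045]+t
gz=.068+.063*np.cos(.454); g=R@[-.05-.063*np.sin(.454),.045]+t; print("grip",g,gz, proj("top",[[*g,gz]]),proj("side",[[*g,gz]]))
# bystanders approx
print(ray("top",[(311,188),(252,195),(187,262),(395,235),(421,316)],.0))
E
```

```text
-0.153097144882692 [0.57146081 0.09177593] [[-0.89409324 -0.67543403]
 [-1.27720581  1.1521951 ]
 [ 1.51143792  0.97808403]
 [ 0.65986113 -1.45484511]]
[[ 65.20925757  76.33250246]
 [ 63.55213136 -63.93241282]
 [  3.60890454 -63.76631679]
 [  3.89487704  76.11599711]]
stop [0.62130141 0.18526879]
home [0.61062643 0.11608754]
pin [0.52890813 0.14387458]
rear_in [ 0.59232646 -0.00250888]
grip [0.50160178 0.14808807] 0.12461810260118474 [[250.8915006  287.09033332]] [[316.34783967 279.03239561]]
[[ 7.15193179e-01  1.33303585e-02  0.00000000e+00]
 [ 7.16236631e-01  1.41949387e-01  0.00000000e+00]
 [ 5.88003140e-01  2.91578126e-01  0.00000000e+00]
 [ 5.88027244e-01 -1.49854560e-01  1.11022302e-16]
 [ 4.14095236e-01 -1.74033718e-01  0.00000000e+00]]
```

Geometry agrees with the given sizes: plate residuals are under 1.6 mm, plate yaw is -0.153, and the blank is 24 mm short of home. The grip prediction also lands on the handle. I'm moving to behind the blank with the fingers shut.

{"api": "carry_out", "payload": {"moves": [0,2.25,2.7,0,-0.02,0,2.25,2.7,0,-0.02,0,2.25,2.7,0,-0.02,0,2.25,2.7,0,-0.02,0,2.25,2.7,0,-0.02,0,2.25,2.7,0,-0.02,0,2.25,2.7,0,-0.02,0,2.25,2.7,0,-0.02,0,2.25,2.7,0,-0.02,0,2.25,2.7,0,-0.02], "squeeze": 40}}

```text
clock: 1.1
position: [0.3632, -0.2869, 0.231]
ee_rot: [-0.0, 1.0, 0.02, -0.0]
contact_force: [-0.5, 0.0, -0.6]
width: 0.0002
```

{"api": "carry_out", "payload": {"moves": [0,2.25,2.7,0,-0.02,0,2.25,2.7,0,-0.02,0,2.25,2.7,0,-0.02,0,2.25,2.7,0,-0.02,0,2.25,2.7,0,-0.02,0,2.25,2.7,0,-0.02,0,2.25,2.7,0,-0.02,0,2.25,2.7,0,-0.02,0,2.25,2.7,0,-0.02,0,2.25,2.7,0,-0.02]}}

```text
clock: 2.1
position: [0.5882, -0.017, 0.2308]
ee_rot: [0.0, 0.997, -0.079, -0.0]
contact_force: [-0.5, -0.8, -0.2]
width: 0.0
```

{"api": "carry_out", "payload": {"moves": [0,0.2,0,-3,0,0,0,0,-3,0,0,0,0,-3,0,0,0,0,-3,0,0,0,0,-3,0,0,0,0,-2,0,0,0,0,-1.5,0,0,0,0,-1,0,0,0,0,-0.5,0,0,0,0,0,0]}}

```text
clock: 3.1
position: [0.5894, -0.0183, 0.0309]
ee_rot: [0.0, 0.997, -0.079, -0.0]
contact_force: [0.1, 1.1, -0.2]
width: 0.0001
```

```bash
python3 - <<'E'
from h import *
a=snap("side","s1")[200:380,200:440];b=snap("top","t1")[195:315,200:360]
print(manip.get_state()["position"],manip.get_state()["contact_force"])
cv2.imwrite("pics/c1.png",np.hstack([cv2.resize(a,(400,300)),cv2.resize(b,(400,300))])[:,:,::-1])
E
```

```text
[ 0.59025014 -0.01841122  0.03196704] [ 0.52664011 -0.16665798  0.72903827]
```

View pics/c1.png

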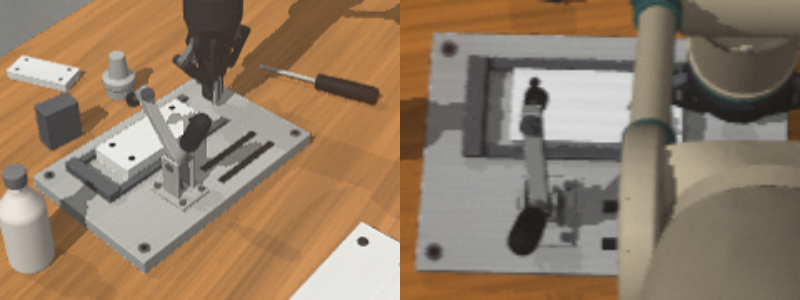

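The fingers (crop about (215, 95)) stand in the channel behind the blank and clear of the clamp. I'm lowering 3 mm and pushing slowly.

{"api": "carry_out", "payload": {"moves": [0,0.08,0.5,-0.3,0,0,0.08,0.5,0,0,0,0.08,0.5,0,0,0,0.08,0.5,0,0,0,0.06,0.4,0,0,0,0.06,0.4,0,0,0,0.06,0.4,0,0,0,0.06,0.4,0,0,0,0.06,0.4,0,0,0,0,0,0,0]}}

```text
clock: 4.2
position: [0.596, 0.0223, 0.0283]
ee_rot: [-0.0, 0.997, -0.079, 0.0]
contact_force: [0.3, -0.5, 1.2]
width: -0.0001
```

{"api": "carry_out", "payload": {"moves": [0,0.03,0.2,0,0,0,0.03,0.2,0,0,0,0.03,0.2,0,0,0,0.03,0.2,0,0,0,0,0,0,0,0,0,0,0,0,0,0,0,0,0,0,0,0,0,0,0,0,0,0,0,0,0,0,0,0]}}

```text
clock: 5.2
position: [0.5971, 0.0299, 0.0283]
ee_rot: [-0.0, 0.997, -0.079, -0.0]
contact_force: [0.7, 0.4, 0.2]
width: 0.0001
```

{"api": "carry_out", "payload": {"moves": [0,0.01,0.06,0,0,0,0.01,0.06,0,0,0,0.01,0.06,0,0,0,0.01,0.06,0,0,0,0.01,0.06,0,0,0,0.01,0.06,0,0,0,0.01,0.06,0,0,0,0.01,0.06,0,0,0,0.01,0.06,0,0,0,0.01,0.06,0,0]}}

```text
clock: 6.2
position: [0.5981, 0.0333, 0.0283]
ee_rot: [0.002, 0.997, -0.078, 0.0]
contact_force: [-0.0, -9.8, 0.9]
width: -0.0001
```

```bash
python3 - <<'E'
from h import *
a=snap("side","s2")[225:345,215:375];b=snap("top","t2")[195:315,200:360]
print(manip.get_state()["position"],manip.get_state()["contact_force"])
cv2.imwrite("pics/c2.png",np.hstack([cv2.resize(a,(400,300)),cv2.resize(b,(400,300))])[:,:,::-1])
E
```

```text
[0.59812127 0.03327185 0.02833639] [-0.63506755 -9.35509405  0.29676568]
```

View pics/c2.png

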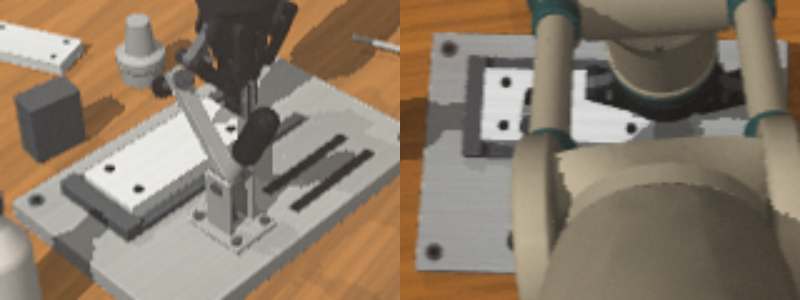

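The blank's front face now meets the stop bar (top crop x≈482, no gap). The 9.8 N reaction and TCP plate y of -53.8 mm against about -54.5 expected agree. I'm backing off, rising, then going to the -x side of the handle.

{"api": "carry_out", "payload": {"moves": [0,-0.1,-0.6,0,0,0,-0.2,-1.2,0,0,0,-0.2,-1.2,0,0,0,0,0,3,0,0,0,0,3,0,0,0,0,3,0,0,0,0,3,0,0,0,0,3,0,0,0,0,3,0,0,0,0,2,0]}}

```text
clock: 7.3
position: [0.5936, 0.0053, 0.2308]
ee_rot: [-0.0, 0.997, -0.079, 0.002]
contact_force: [0.7, 0.6, 0.1]
width: 0.0002
```

{"api": "carry_out", "payload": {"moves": [0,-2.4,0,0,0,0,-2.4,0,0,0,0,-2.4,0,0,0,0,-2.4,0,0,0,0,-2.4,2.5,0,0,0,-2,2.5,0,0,0,0,2.5,0,0,0,0,2.5,0,0,0,0,2.5,0,0,0,0,2.5,0,0]}}

```text
clock: 8.3
position: [0.4528, 0.1564, 0.2284]
ee_rot: [-0.0, 0.997, -0.079, 0.0]
contact_force: [0.3, -0.7, -0.1]
width: -0.0003
```

{"api": "carry_out", "payload": {"moves": [0,0,0,-2,0,0,0,0,-2,0,0,0,0,-2,0,0,0,0,-2,0,0,0,0,-2,0,0,0,0,-1,0,0,0,0,-1,0,0,0,0,-0.3,0,0,0,0,0,0,0,0,0,0,0]}}

```text
clock: 9.3
position: [0.4537, 0.1558, 0.1059]
ee_rot: [-0.0, 0.997, -0.079, 0.001]
contact_force: [0.1, 0.6, 0.2]
width: -0.0
```

```bash
python3 - <<'E'
from h import *
a=snap("side","s3")[210:345,200:380];b=snap("top","t3")[195:315,200:360]
print(manip.get_state()["position"],manip.get_state()["contact_force"])
cv2.imwrite("pics/c3.png",np.hstack([cv2.resize(a,(400,300)),cv2.resize(b,(400,300))])[:,:,::-1])
E
```

```text
[0.45366369 0.15582622 0.10601377] [-0.88509044  0.57171593 -0.72806177]
```

View pics/c3.png

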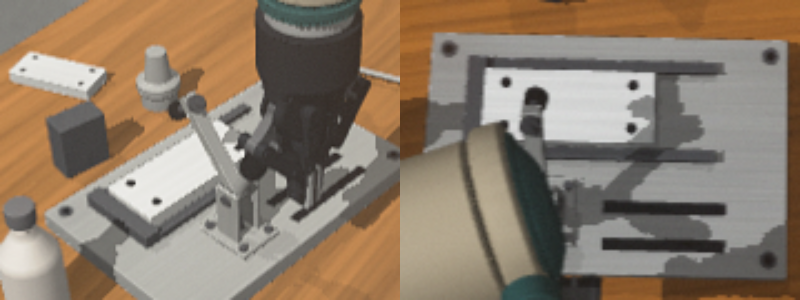

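The blank is home and clear of the tool, and the fingers stand beside the handle on the -x side. Now I push the handle toward plate +x.

{"api": "carry_out", "payload": {"moves": [0,0.4,-0.06,0,0,0,0.4,-0.06,0,0,0,0.4,-0.06,0,0,0,0.4,-0.06,0,0,0,0.4,-0.06,0,0,0,0.4,-0.06,0,0,0,0.4,-0.06,0,0,0,0.4,-0.06,0,0,0,0.4,-0.06,0,0,0,0.4,-0.06,0,0]}}

```text
clock: 10.4
position: [0.4938, 0.1495, 0.1054]
ee_rot: [0.0, 0.997, -0.079, 0.0]
contact_force: [-1.9, 0.2, 0.6]
width: -0.0001
```

{"api": "carry_out", "payload": {"moves": [0,0.3,-0.05,0,0,0,0.3,-0.05,0,0,0,0.3,-0.05,0,0,0,0.3,-0.05,0,0,0,0.3,-0.05,0,0,0,0.3,-0.05,0,0,0,0.2,-0.03,0,0,0,0.2,-0.03,0,0,0,0,0,0,0,0,0,0,0,0]}}

```text
clock: 11.4
position: [0.515, 0.1461, 0.1053]
ee_rot: [0.0, 0.997, -0.079, -0.0]
contact_force: [-0.7, 1.1, 0.6]
width: 0.0
```

```bash
python3 - <<'E'
from h import *
a=snap("side","s4")[210:345,200:380];b=snap("top","t4")[195:315,200:360]
print(manip.get_state()["position"],manip.get_state()["contact_force"])
cv2.imwrite("pics/c4.png",np.hstack([cv2.resize(a,(400,300)),cv2.resize(b,(400,300))])[:,:,::-1])
E
```

```text
[0.51490857 0.1460994  0.10528683] [ 0.12355822  0.33500736 -0.88223274]
```

View pics/c4.png

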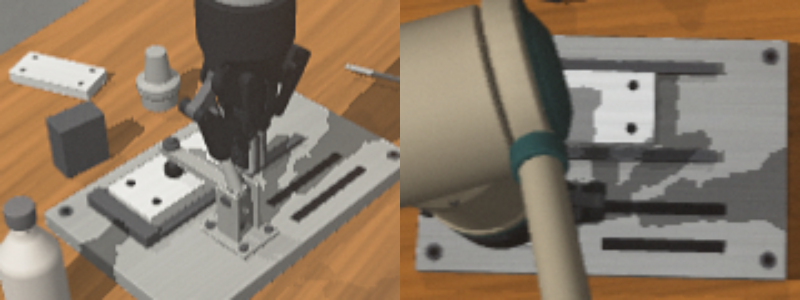

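The arm is down with its pad on the blank, and no force is left on the tool, so the clamp has snapped over. I'm backing off to -x, then moving up and away toward the robot.

{"api": "carry_out", "payload": {"moves": [0,-1,0.15,0,0,0,-2,0.3,0,0,0,-2,0.3,0,0,0,-2,0.3,0,0,0,0,0,3,0,0,0,0,3,0,0,0,0,3,0,0,0,0,3,0,0,0,0,3,0,0,0,0,3,0]}}

```text
clock: 12.5
position: [0.4438, 0.1566, 0.2865]
ee_rot: [0.0, 0.997, -0.079, -0.0]
contact_force: [0.2, -0.9, -1.0]
width: -0.0003
```

{"api": "carry_out", "payload": {"moves": [0,0,-3,0,0,0,0,-3,0,0,0,0,-3,0,0,0,0,-3,0,0,0,0,-3,0,0,0,0,-3,0,0,0,0,-3,0,0,0,0,-3,0,0,0,0,-3,0,0,0,0,0,0,0]}}

```text
clock: 13.5
position: [0.4444, -0.116, 0.285]
ee_rot: [0.001, 0.997, -0.081, -0.0]
contact_force: [-0.0, 0.8, 0.1]
width: -0.0
```

```bash
python3 - <<'E'
from h import *
a=snap("side","s5")[210:345,200:380];b=snap("top","t5")[195:315,200:360]
print(manip.get_state()["position"],manip.get_state()["contact_force"])
cv2.imwrite("pics/c5.png",np.vstack([cv2.resize(a,(400,300)),cv2.resize(b,(800,600))[:300,:400]]) [:,:,::-1]) if 0 else cv2.imwrite("pics/c5.png",np.hstack([cv2.resize(a,(400,300)),cv2.resize(b,(400,300))])[:,:,::-1])
E
```

```text
[ 0.44428499 -0.11310722  0.28507374] [0.15404545 0.13099981 0.27811829]
```

View pics/c5.png

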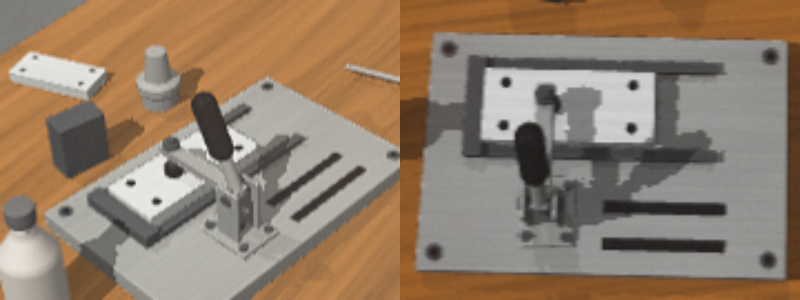

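The handle leans to +x and the pad is on the blank. The blank's rear edge (crop x 685 to 656) moved about 23.7 mm, and 23.8 was needed. The bystanders stand where they were and the tool is clear, so I'm handing in.

```bash
python3 -c "
from rig import manip
print(manip.sign_off())"
```

```text
the job is handed in; nothing more can be done
None
```

I pushed the blank home against the end stop with the shut fingertips, then pushed the clamp handle past centre so it snapped over onto the blank. I then backed the tool clear and handed the job in at about 13.6 s.

- **Blank:** pushing against the stop gave a reaction of about 9.8 N. The last picture showed no gap at the stop and a travel of about 23.7 mm, where about 23.8 mm was needed.
- **Clamp:** the handle leans to +x and the pad sits on the blank. I judged this from the pictures only, because lever angle and pad force can't be read directly.
- **Bystanders and tool:** the holder, steel block and oil bottle look unmoved in the last picture. The screwdriver was only partly in that view, but the tool never went near it. The force on the tool was near zero at the end.

No check failed or disagreed.

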